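# Tension the spoke nuts of a packing machine's feed wheel and lock its hub

### The job

Tension the spoked wheel: start with the first lever nut clockwise (seen from above) of the upright pin on the rim and go clockwise round the rim, turning each of the three nuts clockwise by pushing its lever, one quarter turn for every rivet on the badge beside that nut, each finished before the next is begun. Then turn the collar on the hub by its arm, either way, until its teeth drop between the hub's teeth and it sits fully home. Leave the other things on the bench where they are.

Things in the scene. Friction and masses are not known exactly. Their poses are not given: they have to be found in the camera images.
- wheel: Spoked feed wheel, 190 mm across, fixed flat on a grey stand on a rubber mat. Origin: on its axis, at the underside of the stand (4 mm above the bench), z up. The top of the aluminium rim (67 to 95 mm radius), of the spokes and of the hub face is 32 mm above the origin. Nuts a, b, c stand on the rim at 0, -120 and +120 degrees anticlockwise from wheel x (as seen from above).
- hub (a point): Centre of the top face of the wheel's hub (68 mm across, 32 mm above the wheel's origin). Four steel teeth stand on that face, 10 mm tall and 8 mm wide, from 16 to 30 mm radius, at 30, 120, 210 and 300 degrees from wheel x; an axle stub 16 mm across stands 40 mm tall in the middle.
- pin_top (a point): Top of the plain upright steel pin on the rim, 10 mm across and 16 mm tall, 85 mm from the wheel centre, midway between nuts c and a. Clockwise from it come nuts a, b, c.
- nut_a (a joint): Turn (rad) of tension nut a, the first clockwise of the pin. 0: lever points along the rim, anticlockwise round the wheel; grows as the nut turns clockwise seen from above: 1.57 = one quarter turn, lever straight outwards from the wheel; 3.14 = two, lever along the rim the other way. Starts within 0.12 of 0. Friction 0.12 N m, stays where it is left; limits -0.3 and 4.2.
- nut_b (a joint): Turn (rad) of tension nut b, the second. 0: lever points along the rim, anticlockwise round the wheel; grows as the nut turns clockwise seen from above: 1.57 = one quarter turn, lever straight outwards from the wheel; 3.14 = two, lever along the rim the other way. Starts within 0.12 of 0. Friction 0.12 N m, stays where it is left; limits -0.3 and 4.2.
- nut_c (a joint): Turn (rad) of tension nut c, the third. 0: lever points along the rim, anticlockwise round the wheel; grows as the nut turns clockwise seen from above: 1.57 = one quarter turn, lever straight outwards from the wheel; 3.14 = two, lever along the rim the other way. Starts within 0.12 of 0. Friction 0.12 N m, stays where it is left; limits -0.3 and 4.2.
- nut_a_axis (a point): Point on the upright axis of nut a, 50 mm above the underside of the wheel body, at mid-height of its lever; the axis is 80 mm from the wheel centre. Does not move when the nut turns. Its brass boss is 20 mm wide at the foot, 16 mm above and 26 mm tall, standing on the rim.
- nut_b_axis (a point): Point on the upright axis of nut b, 50 mm above the underside of the wheel body, at mid-height of its lever; the axis is 80 mm from the wheel centre. Does not move when the nut turns. Its brass boss is 20 mm wide at the foot, 16 mm above and 26 mm tall, standing on the rim.
- nut_c_axis (a point): Point on the upright axis of nut c, 50 mm above the underside of the wheel body, at mid-height of its lever; the axis is 80 mm from the wheel centre. Does not move when the nut turns. Its brass boss is 20 mm wide at the foot, 16 mm above and 26 mm tall, standing on the rim.
- nut_a_tip (a point): Middle of the end of nut a's lever: a dark steel bar 42 mm long from the nut's axis, 9 mm wide and 12 mm tall, its underside 12 mm above the rim's top face.
- nut_b_tip (a point): Middle of the end of nut b's lever: a dark steel bar 42 mm long from the nut's axis, 9 mm wide and 12 mm tall, its underside 12 mm above the rim's top face.
- nut_c_tip (a point): Middle of the end of nut c's lever: a dark steel bar 42 mm long from the nut's axis, 9 mm wide and 12 mm tall, its underside 12 mm above the rim's top face.
- tag_one_1: Round white badge, 29 mm across and 3 mm thick, lying on one of the three spokes that lead to a nut, 29 mm inwards of the nut it belongs to, with one dark rivet of 9 mm across and 3 mm tall on it. Origin: centre of its underside. Fixed. Which badge belongs to which nut changes.
- tag_one_2: Round white badge, 29 mm across and 3 mm thick, lying on one of the three spokes that lead to a nut, 29 mm inwards of the nut it belongs to, with one dark rivet of 9 mm across and 3 mm tall on it. Origin: centre of its underside. Fixed. Which badge belongs to which nut changes.
- tag_two: Round white badge, 29 mm across and 3 mm thick, lying on one of the three spokes that lead to a nut, 29 mm inwards of the nut it belongs to, with two dark rivets of 9 mm across and 3 mm tall on it. Origin: centre of its underside. Fixed. Which badge belongs to which nut changes.
- collar: Loose brass collar, 0.12 to 0.21 kg, on the axle stub: ring 60 mm outside, 18 mm bore, 10 mm thick, four teeth underneath 9 mm long and 8 mm wide. Origin: on its axis, at the underside of the teeth; x along its arm. It starts on top of the hub teeth, origin 42 mm above the wheel's origin; home it is 9 mm lower, at 33 mm, its ring resting on the hub teeth.
- collar_tip (a point): Middle of the end of the collar's only arm, a bar 10 mm wide and 10 mm tall at the height of the ring, ending 62 mm from the axis, 14 mm above the collar's origin. It starts about midway between nuts a and b. The collar drops when the arm comes to -15 or -105 (nearest), 165 or 75 degrees from wheel x, give or take about 10 degrees.
- cutter: Yellow box cutter with a steel blade, 138 mm long, lying on the bench; origin under the middle of its handle. Not to be moved.
- carton: Small closed cardboard carton, 90 x 58 x 24 mm; origin at the centre of its underside. Not to be moved.
- cup: Black cup, 74 mm across, 85 mm tall; origin at the centre of its underside. Not to be moved.
There are look-alikes about, which are no part of the job. There is more than one size of the wheel; the one meant has the size given above. What is shaped like the collar but green is not meant.

How it is judged:
On the way, in this order (a step that is already met when the one before it is completed fails the run):
1. the first nut clockwise of the pin has had its quarter turns; the other two nuts and the collar are not yet done (((horizontal distance between tag_two and nut_a_axis below 0.05 m and value of joint nut_a between 2.882 and 3.402 rad) or (not (horizontal distance between tag_two and nut_a_axis below 0.05 m) and value of joint nut_a between 1.311 and 1.831 rad)) and value of joint nut_b between -0.28 and 0.3 rad and value of joint nut_c between -0.28 and 0.3 rad and z of collar in the frame of wheel above 0.0375 m), for 0.2 s.
2. the second nut has had its quarter turns; the third nut and the collar are not yet done (((horizontal distance between tag_two and nut_a_axis below 0.05 m and value of joint nut_a between 2.882 and 3.402 rad) or (not (horizontal distance between tag_two and nut_a_axis below 0.05 m) and value of joint nut_a between 1.311 and 1.831 rad)) and ((horizontal distance between tag_two and nut_b_axis below 0.05 m and value of joint nut_b between 2.882 and 3.402 rad) or (not (horizontal distance between tag_two and nut_b_axis below 0.05 m) and value of joint nut_b between 1.311 and 1.831 rad)) and value of joint nut_c between -0.28 and 0.3 rad and z of collar in the frame of wheel above 0.0375 m), for 0.2 s.
3. the third nut has had its quarter turns; the collar is not yet home (((horizontal distance between tag_two and nut_a_axis below 0.05 m and value of joint nut_a between 2.882 and 3.402 rad) or (not (horizontal distance between tag_two and nut_a_axis below 0.05 m) and value of joint nut_a between 1.311 and 1.831 rad)) and ((horizontal distance between tag_two and nut_b_axis below 0.05 m and value of joint nut_b between 2.882 and 3.402 rad) or (not (horizontal distance between tag_two and nut_b_axis below 0.05 m) and value of joint nut_b between 1.311 and 1.831 rad)) and ((horizontal distance between tag_two and nut_c_axis below 0.05 m and value of joint nut_c between 2.882 and 3.402 rad) or (not (horizontal distance between tag_two and nut_c_axis below 0.05 m) and value of joint nut_c between 1.311 and 1.831 rad)) and z of collar in the frame of wheel above 0.0375 m), for 0.2 s.
4. the collar has dropped home between the hub teeth (((horizontal distance between tag_two and nut_a_axis below 0.05 m and value of joint nut_a between 2.882 and 3.402 rad) or (not (horizontal distance between tag_two and nut_a_axis below 0.05 m) and value of joint nut_a between 1.311 and 1.831 rad)) and ((horizontal distance between tag_two and nut_b_axis below 0.05 m and value of joint nut_b between 2.882 and 3.402 rad) or (not (horizontal distance between tag_two and nut_b_axis below 0.05 m) and value of joint nut_b between 1.311 and 1.831 rad)) and ((horizontal distance between tag_two and nut_c_axis below 0.05 m and value of joint nut_c between 2.882 and 3.402 rad) or (not (horizontal distance between tag_two and nut_c_axis below 0.05 m) and value of joint nut_c between 1.311 and 1.831 rad)) and z of collar in the frame of wheel below 0.0365 m and horizontal distance between collar and wheel below 0.005 m and angle between collar's own z axis and vertical below 0.06 rad), for 0.2 s.
At the end, for the whole second after the job is handed in: Each nut stands within 15 degrees (0.26 rad) of its count of quarter turns clockwise (1.57 rad for a badge with one rivet, 3.14 rad for two); the collar is level and fully home, its origin less than 36.5 mm above the wheel's origin; everything is at rest (all of step 4 and velocity of joint nut_a between -0.05 and 0.05 rad/s and velocity of joint nut_b between -0.05 and 0.05 rad/s and velocity of joint nut_c between -0.05 and 0.05 rad/s and linear speed of collar below 0.02 m/s); the robot touches nothing.
It fails at once if the cutter is moved more than 20 mm (distance of cutter from where it was at the start of the episode above 0.02 m).
It fails at once if the carton is moved more than 20 mm (distance of carton from where it was at the start of the episode above 0.02 m).
It fails at once if the cup is moved more than 20 mm (distance of cup from where it was at the start of the episode above 0.02 m).
It also fails if it takes over 72 s, if anything falls off the work surface, if the arm or the gripper's body presses on something with over 40 N, if the wrist force passes 120 N, or if a joint passes its speed limit or range.

### The arm

A 7-joint arm with a two-finger parallel gripper is mounted at the origin on the work surface. World frame = base frame: x ahead of the robot, y to its left, z up, the work surface at z = 0. Lengths are in m, angles in rad, forces in N, time in s.
With the tool pointing down it reaches from about 0.35 to 0.9 m from the base axis. Payload 19.9 kg.
Tool frame: the origin (TCP) lies at the very end of the fingers, on their centre line; the grasp point (between the pads) lies r.grasp_offset behind it (r.grasp_offset is the distance from the TCP to the grasp point, in m); z points along the fingers, y is the line along which they close (so a half turn about z gives the same grasp; the last joint's range is limited). The gripper opens to 94 mm and grips with 3 to 60 N. Pads are 16 mm wide; open, the fingers measure 119 mm over their backs; the gripper's body (75 mm by 177 mm) begins 78 mm behind the grasp point.
Start: joints at [-1.306, 0.417, -0.01, 1.614, 0.005, 1.111, -0.053], TCP at [0.189, 0.596, 0.205] pointing down, gripper open.
Joint ranges: [-2.81, 2.81], [-0.39, 2.02], [-1.27, 1.25], [0.06, 2.57], [-1.19, 4.33], [0.19, 2], [-2.82, 2.82]. Speed limits (rad/s): [1.89, 1.89, 2.39, 2.39, 3.01, 3.01, 3.01].

### API

Orientations are given as [roll, pitch, yaw] about the fixed x, y, z axes, in that order (R = Rz(yaw) Ry(pitch) Rx(roll)).
In Python, from cell import r gives the robot as it stands. The module is installed in compiled form; this text tells all that it offers.
- The arm moves only by the shell command python3 -m inch 'ROWS' [FORCE]. ROWS is JSON, a list of rows, each an object of numbers: "rx", "ry", "rz": the turn, a rotation vector about the tool's x, y, z in degrees; "tx", "ty", "tz": the shift along the tool's x, y, z in cm; "claw": the finger opening in cm, from 0 to 9.4. A call has exactly 8 rows; each row is the pose to reach, as a shift and turn from the pose commanded when the call began, along the tool's axes at that moment; what a row does not reach only later rows make up. A row lasts 1/8 s, in which the tool goes at most 62.5 mm and 10.7 degrees, less where a joint would pass 70% of its speed; a pose out of reach is approached as far as the arm can. A call with a gripper value outside its range is refused whole. The fingers move at their own pace and stop on an object; FORCE is the grip in N (left out, the last holds). Time passes only in rows, so rows that repeat a pose let the fingers close, or fill a call up. It gives the time, the measured TCP pose, the force, the opening and the grip force at its end, in the units of the state.
- r.get_state(): the state, without advancing time (a new reading comes with each control period).
- r.snapshot(name): name is "scene" or "side" or "wrist"; returns (picture, depth): 400x640x3 uint8, red, green, blue; 400x640 float32, m along the optical axis (not along the pixel's ray), 0 where there is no reading.
- r.calibration(name): a dict with "mtx" (3x3 intrinsics, pixels), "k1" (the pictures are not rectified: a ray, as slopes to the right and down, at radius r is drawn at 1 + k1 r^2 times it, then the intrinsics apply), "extrinsics" (4x4, takes a point from camera to world coordinates); the wrist camera has in their place "hand_eye" (4x4, takes a point from camera to tool coordinates, whose origin is the TCP and whose axes are the flange's). Camera axes: x right, y down, z forward; pixel columns grow to the right and rows downward; lengths in m; the calibration is good to about 2 mm. A picture is of the moment at which its call begins: read the wrist's pose just before it. calibration takes no time and is no camera call.
- r.finish_job(): hands the job in; it is judged then, once.
Trained networks look in the newest picture that a camera, given by its name, has taken for a name from the list of things; names that differ only in an ending like _2 or _b are one class to them, and where a whole thing is asked for, a point or a joint stands for the part that bears it (a point fixed in the world has none). Each returns a list of dicts, best first, with "conf" (0 to 1); they miss things now and then, are a little off and sometimes report something else, mostly with a low value. They report only what shows in the picture. A call takes as long as a camera call. They do not tell look-alikes from the thing itself.
- r.spot_in(camera, query): "xyz" ([x, y, z] in m, in world coordinates, good to about 4 mm: the middle of the surface that is visible of it).
- r.trace(camera, query): "pixels" (400x640 bool, what is visible of it).
The state is a dict: "t": time; "joint_positions": joint angles; "qd": joint speeds; "joint_torque": joint torques, N m; "eef_pos": TCP position; "tcp_rot": TCP orientation; "wrist_force": force on the tool from outside, world axes, zero at the start; "ft_torque": the same for the moment, N m; "width": finger opening in m; "finger_force": force on a finger pad.
Only numpy, scipy, OpenCV 4.12 (cv2) and the standard library are available. Lean on these libraries where they do the work, as an engineer would, in place of code of your own. Each camera call takes 0.05 s, during which the arm holds its last target. There are 200 camera calls.

## Working session

There is one attempt and no reset: what is moved stays moved. The work goes in short steps, Python scripts to look and compute and a shell command to move; the robot and the scene stay as the last step left them, time stands still between calls to the robot, and variables do not carry over. Pictures are saved under pics/ and viewed, at most 10 in all, crops included, and the job is handed in when it is done.

```bash
mkdir -p pics; ls
python3 - <<'E'
from cell import r
import cv2,numpy as np
s=r.get_state();print({k:np.round(v,3).tolist() for k,v in s.items()})
for c in("scene","side"):
    p,d=r.snapshot(c);cv2.imwrite(f"pics/{c}0.png",p[:,:,::-1]);np.savez(f"{c}0.npz",p=p,d=d)
    for q in("wheel","hub","pin_top","nut_a_tip","nut_a_axis","tag_two","tag_one_1","collar","collar_tip","cutter","carton","cup"):
        print(c,q,[(np.round(h["xyz"],3).tolist(),round(h["conf"],2)) for h in r.spot_in(c,q)])
E
```

```text
pics
{'t': 0.0, 'joint_positions': [-1.305, 0.418, -0.01, 1.614, 0.005, 1.111, -0.053], 'qd': [-0.0, 0.001, -0.0, 0.0, 0.0, -0.002, 0.0], 'joint_torque': [0.001, -85.123, 0.639, -42.599, -0.049, 0.019, 0.0], 'eef_pos': [0.189, 0.595, 0.205], 'tcp_rot': [-3.14, 0.0, 2.835], 'wrist_force': [0.733, -0.237, -0.124], 'ft_torque': [0.045, -0.046, 0.032], 'finger_force': 0.0, 'width': 0.094}
scene wheel [([0.246, -0.346, 0.043], 0.97), ([0.573, -0.111, 0.035], 0.63)]
scene hub [([0.243, -0.35, 0.048], 0.92), ([0.574, -0.113, 0.036], 0.8)]
scene pin_top [([0.242, -0.343, 0.046], 0.89), ([0.527, -0.343, 0.023], 0.32), ([0.576, -0.11, 0.036], 0.29)]
scene nut_a_tip [([0.488, -0.054, 0.06], 0.68)]
scene nut_a_axis [([0.573, -0.112, 0.033], 0.96), ([0.247, -0.348, 0.043], 0.66)]
scene tag_two [([0.492, -0.056, 0.058], 0.56)]
scene tag_one_1 []
scene collar [([0.337, -0.045, 0.02], 0.7), ([0.563, -0.101, 0.065], 0.61)]
scene collar_tip [([0.564, -0.099, 0.066], 0.97), ([0.342, -0.045, 0.017], 0.81)]
scene cutter [([0.496, 0.141, 0.011], 0.84), ([0.549, -0.148, 0.038], 0.39), ([0.528, -0.338, 0.02
[... 372 characters left out ...]
side pin_top [([0.22, -0.355, 0.045], 0.74), ([0.539, -0.12, 0.035], 0.6)]
side nut_a_tip [([0.491, -0.052, 0.061], 0.62), ([0.124, -0.283, 0.074], 0.58)]
side nut_a_axis [([0.54, -0.118, 0.036], 0.82)]
side tag_two [([0.49, 0.135, 0.011], 0.38)]
side tag_one_1 [([0.537, -0.112, 0.034], 0.37)]
side collar [([0.544, -0.18, 0.058], 0.73), ([0.334, -0.051, 0.016], 0.67), ([0.54, -0.117, 0.035], 0.63), ([0.554, -0.106, 0.069], 0.56)]
side collar_tip [([0.335, -0.055, 0.02], 0.81), ([0.554, -0.101, 0.068], 0.7), ([0.486, 0.135, 0.014], 0.44)]
side cutter [([0.489, 0.137, 0.014], 0.54)]
side carton [([0.51, -0.345, 0.024], 0.77)]
side cup [([0.645, 0.111, 0.06], 0.83), ([0.544, -0.15, 0.04], 0.6)]
```

View pics/scene0.png

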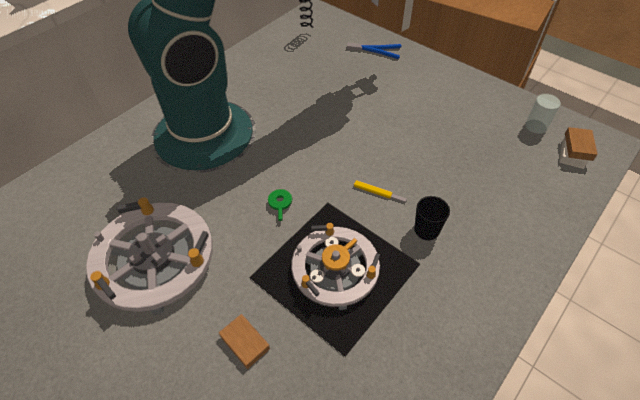

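View pics/side0.png

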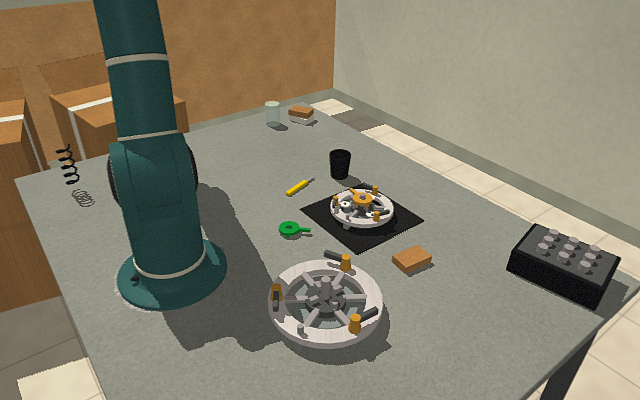

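The candidate wheels are the small one on the black mat at scene (336,265) and a larger one at (150,255), with no mat. The collar candidates are the brass one at (336,258) and a green one at (280,203). I choose the small wheel on the mat and the brass collar, and I'll check that choice in a close wrist view.

```bash
python3 -m inch '[{"tx":-3,"ty":-3,"rz":10},{"tx":-7,"ty":-7,"rz":20},{"tx":-11,"ty":-11,"tz":-2,"rz":30},{"tx":-15,"ty":-15,"tz":-4,"rz":40},{"tx":-19,"ty":-19,"tz":-6,"rz":50},{"tx":-23,"ty":-23,"tz":-8,"rz":60},{"tx":-27,"ty":-27,"tz":-10,"rz":70},{"tx":-31,"ty":-31,"tz":-10,"rz":80}]'
python3 - <<'E'
from cell import r
import numpy as np
print(np.round(r.get_state()["joint_positions"],3),r.get_state()["tcp_rot"]);print(r.calibration("wrist"),r.grasp_offset)
E
```

```text
[-1.306  0.417 -0.01   1.614  0.005  1.111 -0.053] [-3.14153669e+00  2.24557519e-05  2.83483677e+00]
{'mtx': array([[298.46117909,   0.        , 315.63364273],
       [  0.        , 298.46117909, 200.67398444],
       [  0.        ,   0.        ,   1.        ]]), 'k1': -0.007194123168509549, 'hand_eye': array([[-1.40644304e-04, -9.70162220e-01, -2.42456691e-01,
         6.94133170e-02],
       [ 9.99999698e-01,  4.87349804e-05, -7.75087286e-04,
        -2.46438864e-03],
       [ 7.63776524e-04, -2.42456727e-01,  9.70161921e-01,
        -1.79111508e-01],
       [ 0.00000000e+00,  0.00000000e+00,  0.00000000e+00,
         1.00000000e+00]])} 0.0188schema error: expected keys rx, ry, rz, tx, ty, tz, claw
```

```bash
python3 -m inch '[{"rx":0,"ry":0,"rz":10,"tx":-3,"ty":-3,"tz":0,"claw":2.0},{"rx":0,"ry":0,"rz":20,"tx":-7,"ty":-7,"tz":0,"claw":2.0},{"rx":0,"ry":0,"rz":30,"tx":-11,"ty":-11,"tz":-2,"claw":2.0},{"rx":0,"ry":0,"rz":40,"tx":-15,"ty":-15,"tz":-4,"claw":2.0},{"rx":0,"ry":0,"rz":50,"tx":-19,"ty":-19,"tz":-6,"claw":2.0},{"rx":0,"ry":0,"rz":60,"tx":-23,"ty":-23,"tz":-8,"claw":2.0},{"rx":0,"ry":0,"rz":70,"tx":-27,"ty":-27,"tz":-9,"claw":2.0},{"rx":0,"ry":0,"rz":80,"tx":-31,"ty":-31,"tz":-9,"claw":2.0}]'
python3 - <<'E'
from cell import r
import numpy as np
print(np.round(r.get_state()["joint_positions"],3))
E
```

```text
t: 2.3
eef_pos: [0.3915, 0.2051, 0.2965]
tcp_rot: [3.14, -0.002, 1.433]
wrist_force: [1.2, -0.0, 0.2]
width: 0.0207
finger_force: 0.0
[-0.967 -0.015  0.414  1.934  0.006  1.22  -0.694]
```

```bash
python3 -m inch '[{"rx":0,"ry":0,"rz":0,"tx":-4,"ty":3,"tz":1,"claw":2.0},{"rx":0,"ry":0,"rz":0,"tx":-9,"ty":7,"tz":2,"claw":2.0},{"rx":0,"ry":0,"rz":0,"tx":-14,"ty":11,"tz":3,"claw":2.0},{"rx":0,"ry":0,"rz":0,"tx":-19,"ty":15,"tz":5,"claw":2.0},{"rx":0,"ry":0,"rz":0,"tx":-24,"ty":18.5,"tz":7,"claw":2.0},{"rx":0,"ry":0,"rz":0,"tx":-26,"ty":20,"tz":7,"claw":2.0},{"rx":0,"ry":0,"rz":0,"tx":-26,"ty":20,"tz":7,"claw":2.0},{"rx":0,"ry":0,"rz":0,"tx":-26,"ty":20,"tz":7,"claw":2.0}]'
cat > h.py <<'E'
from cell import r
import cv2,numpy as np
from scipy.spatial.transform import Rotation as R
C=r.calibration("wrist");K=C["mtx"];k1=C["k1"]
def tool(s):
    T=np.eye(4);T[:3,:3]=R.from_euler("xyz",s["tcp_rot"]).as_matrix();T[:3,3]=s["eef_pos"];return T
def snap(name):
    T=tool(r.get_state())@C["hand_eye"];p,d=r.snapshot("wrist")
    cv2.imwrite(f"pics/{name}.png",p[:,:,::-1]);np.savez(f"{name}.npz",p=p,d=d,T=T);return p,d,T
def world(d,T):
    """world xyz for every pixel"""
    u,v=np.meshgrid(np.arange(640.),np.arange(400.))
    n=cv2.undistortPoints(np.stack([u.ravel(),v.ravel()],1)[:,None],K,np.array([k1,0,0,0]))[:,0]
    P=np.c_[n,np.ones(len(n))]*d.reshape(-1,1)
    return (P@T[:3,:3].T+T[:3,3]).reshape(400,640,3)
E
python3 - <<'E'
from h import *
p,d,T=snap("w1");W=world(d,T)
for q in("hub","pin_top","nut_a_tip","nut_a_axis","tag_two","tag_one_1","collar","collar_tip"):
    print(q,[(np.round(h["xyz"],3).tolist(),round(h["conf"],2)) for h in r.spot_in("wrist",q)])
print(np.round(r.get_state()["joint_positions"],3))
E
```

```text
t: 3.3
eef_pos: [0.5545, -0.0769, 0.2254]
tcp_rot: [-3.141, -0.0, 1.439]
wrist_force: [-0.3, 0.8, -0.7]
width: 0.0203
finger_force: 0.0
hub [([0.558, -0.077, 0.038], 0.74)]
pin_top [([0.555, -0.078, 0.037], 0.95), ([0.251, -0.272, 0.046], 0.85), ([0.488, -0.055, 0.057], 0.19)]
nut_a_tip [([0.488, -0.053, 0.057], 0.66)]
nut_a_axis [([0.25, -0.27, 0.046], 0.63), ([0.558, -0.083, 0.034], 0.61)]
tag_two [([0.549, -0.147, 0.038], 0.67)]
tag_one_1 [([0.519, -0.068, 0.04], 0.98), ([0.608, -0.082, 0.039], 0.69), ([0.562, -0.081, 0.038], 0.51), ([0.624, -0.059, 0.061], 0.24)]
collar [([0.556, -0.089, 0.064], 0.82), ([0.341, -0.044, 0.018], 0.78)]
collar_tip [([0.342, -0.04, 0.022], 0.82), ([0.561, -0.09, 0.062], 0.61)]
[-0.474  0.338  0.695  1.774 -0.239  1.115  0.168]
```

View pics/w1.png

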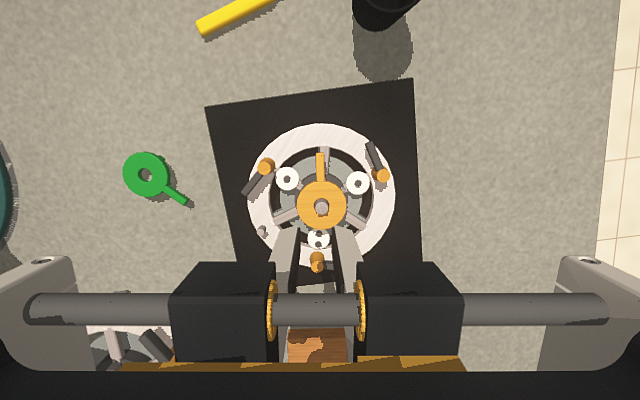

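The wrist view shows the small wheel with its brass collar at (321,206). The pin is at (263,232) and, clockwise from it, the nuts are a (266,166), b (382,175) and c (317,262). Badges a (287,178) and b (357,182) look like one rivet each. Badge c (318,238) is partly hidden, so I'll fit the geometry and crop in on it.

Run:
```python
from h import *
f=np.load("w1.npz");p,d,T=f["p"],f["d"],f["T"];W=world(d,T)
hsv=cv2.cvtColor(p,cv2.COLOR_RGB2HSV)
x,y,z=W[...,0],W[...,1],W[...,2]
near=(d>0)&(np.hypot(x-.558,y+.1)<.14)
print(np.histogram(z[near],bins=np.arange(0,.1,.004)))
rim=near&(abs(z-.036)<.003)&(hsv[...,1]<60)&(hsv[...,2]>120)
def circ(P,r0=None):
    from scipy.optimize import least_squares
    return least_squares(lambda q:np.hypot(P[:,0]-q[0],P[:,1]-q[1])-(q[2]),[.558,-.1,.09],loss="soft_l1",f_scale=.001).x
# outer rim edge: per angle the farthest rim point
c=np.array([.558,-.1])
for it in range(4):
    a=np.degrees(np.arctan2(y[rim]-c[1],x[rim]-c[0]));rr=np.hypot(x[rim]-c[0],y[rim]-c[1])
    E=[]
    for b in range(-180,180,4):
        m=(a>=b)&(a<b+4)&(rr<.11)
        if m.sum()>3:
            i=np.argmax(np.where(m,rr,0)); E.append([x[rim][i],y[rim][i]])
    E=np.array(E);q=circ(E);c=q[:2]
print("rim",q, np.median(z[rim]))
yel=near&(hsv[...,0]>8)&(hsv[...,0]<28)&(hsv[...,1]>110)
n,l,st,ce=cv2.connectedComponentsWithStats(yel.astype(np.uint8))
for i in range(1,n):
    if st[i,4]>20:
        m=l==i; zt=np.percentile(z[m],90); mm=m&(z>zt-.003)
        P=np.c_[x[mm],y[mm]].mean(0)-c
        print(ce[i].round(),st[i,4],"top z",zt.round(4),"ctr",(P+c).round(4),"r",np.hypot(*P).round(4),"ang",np.degrees(np.arctan2(P[1],P[0])).round(1))
for n_,u,v in(("pin",263,232),("leva",253,182),("levb",373,155),("arm tip",320,157),("taga",287,180),("tagb",357,183),("tagc",318,238)):
    P=W[v,u,:2]-c;print(n_,W[v,u].round(4),np.hypot(*P).round(4),np.degrees(np.arctan2(P[1],P[0])).round(1))
cv2.imwrite("pics/w1c.png",cv2.resize(p[110:285,230:410,::-1],None,fx=3.4,fy=3.4,interpolation=cv2.INTER_CUBIC))
```

```text
(array([8590, 6006,   18,   22,   66, 1648,   86,  121, 4313, 3870,  293,
        106,   77,   86,  402,  929, 1670,    8,   96,   48,    0,    0,
          0,    0]), array([0.   , 0.004, 0.008, 0.012, 0.016, 0.02 , 0.024, 0.028, 0.032,
       0.036, 0.04 , 0.044, 0.048, 0.052, 0.056, 0.06 , 0.064, 0.068,
       0.072, 0.076, 0.08 , 0.084, 0.088, 0.092, 0.096]))
rim [ 0.55805505 -0.1003033   0.09382773] 0.035891219617929265
[321. 200.] 2008 top z 0.0657 ctr [ 0.5584 -0.0945] r 0.0058 ang 86.3
[266. 166.] 238 top z 0.0626 ctr [ 0.4978 -0.0482] r 0.0796 ang 139.2
[381. 174.] 202 top z 0.0627 ctr [ 0.6333 -0.075 ] r 0.0794 ang 18.6
[317. 262.] 252 top z 0.0625 ctr [ 0.5424 -0.179 ] r 0.0803 ang -101.3
[271. 311.] 430 top z 0.3439 ctr [ 0.5468 -0.0529] r 0.0487 ang 103.4
[361. 311.] 442 top z 0.3439 ctr [ 0.5687 -0.0557] r 0.0458 ang 76.6
[313. 365.] 3968 top z 0.3511 ctr [ 0.5534 -0.0603] r 0.0403 ang 96.7
pin [ 0.4813 -0.1288  0.0524] 0.0818 -159.6
leva [ 0.4823 -0.0636  0.0598] 0.0842 154.1
levb [ 0.6244 -0.0507  0.06  ] 0.0829 36.8
arm tip [ 0.5639 -0.0445  0.0641] 0.0561 84.0
taga [ 0.5202 -0.0691  0.0436] 0.049 140.5
tagb [ 0.6049 -0.0842  0.0434] 0.0496 19.0
tagc [ 0.5479 -0.1508  0.0392] 0.0515 -101.4
```

View pics/w1c.png

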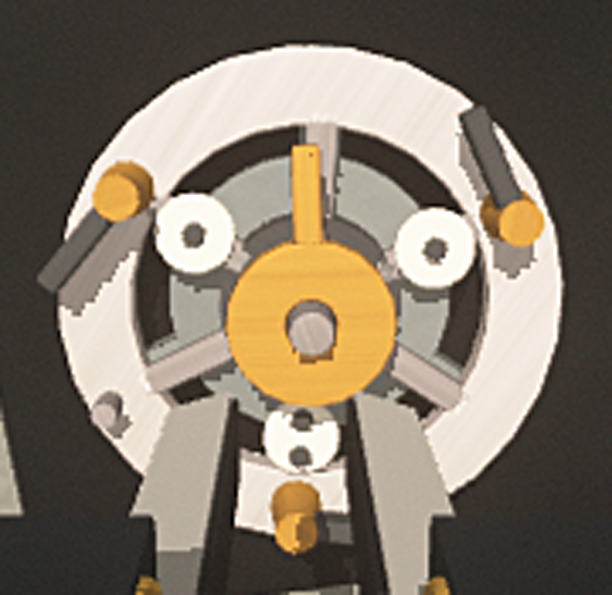

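The crop confirms one rivet on a, one on b and two on c. The wheel fit agrees with the given sizes: centre (0.558,-0.100), wheel x at about 138.9°, nut axes at 80 mm radius. My plan is to straddle each lever with the fingers and swing the tool about the nut's axis. First I'll fit the lever directions.

```bash
cat >> h.py <<'E'
c0=np.array([.5579,-.1005]);A0=138.9
AX={n:c0+.080*np.array([np.cos(np.radians(A0+o)),np.sin(np.radians(A0+o))]) for n,o in(("a",0),("b",-120),("c",120))}
def levers(p,d,T):
    W=world(d,T);v=p.max(2);sat=p.max(2).astype(int)-p.min(2)
    for n,o in(("a",0),("b",-120),("c",120)):
        D=W[...,:2]-AX[n];rr=np.hypot(D[...,0],D[...,1])
        m=(d>0)&(abs(W[...,2]-.060)<.003)&(rr>.014)&(rr<.044)&(sat<40)&(v<120)
        if m.sum()<25: print(n,"few",m.sum());continue
        q=D[m].mean(0);an=np.degrees(np.arctan2(q[1],q[0]))
        print(n,AX[n].round(4),"n",m.sum(),"dir",an.round(1),"turn deg",((A0+o+90-an+180)%360-180).round(1),"mean r",np.hypot(*q).round(4),"max r",rr[m].max().round(4))
def go(tx,ty,tz,yaw):
    """rows numbers from present pose to world target with tool down"""
    s=r.get_state();T=tool(s);e=T[:3,:3].T@(np.array([tx,ty,tz])-T[:3,3])*100
    print("tx ty tz cm",e.round(2),"rz",round((np.degrees(s["tcp_rot"][2])-yaw+180)%360-180,1))
E
python3 - <<'E'
from h import *
f=np.load("w1.npz");levers(f["p"],f["d"],f["T"])
a=AX["a"]+.032*np.array([np.cos(np.radians(225)),np.sin(np.radians(225))]);go(*a,.043,45)
E
```

```text
a [ 0.4976 -0.0479] n 169 dir -136.4 turn deg 5.3 mean r 0.0278 max r 0.0418
b [ 0.6336 -0.0746] n 187 dir 109.1 turn deg -0.2 mean r 0.0278 max r 0.0415
c [ 0.5425 -0.179 ] n 37 dir -12.7 turn deg 1.6 mean r 0.0169 max r 0.021
tx ty tz cm [-0.39 -7.98 18.26] rz 37.4
```

```bash
python3 -m inch '[{"rx":0,"ry":0,"rz":10,"tx":-0.3,"ty":-3,"tz":3,"claw":2.0},{"rx":0,"ry":0,"rz":20,"tx":-0.3,"ty":-6,"tz":6,"claw":2.0},{"rx":0,"ry":0,"rz":30,"tx":-0.3,"ty":-8,"tz":9,"claw":2.0},{"rx":0,"ry":0,"rz":39,"tx":-0.3,"ty":-8,"tz":12,"claw":2.0},{"rx":0,"ry":0,"rz":39,"tx":-0.3,"ty":-8,"tz":14,"claw":2.0},{"rx":0,"ry":0,"rz":39,"tx":-0.3,"ty":-8,"tz":15,"claw":2.0},{"rx":0,"ry":0,"rz":39,"tx":-0.3,"ty":-8,"tz":15,"claw":2.0},{"rx":0,"ry":0,"rz":39,"tx":-0.3,"ty":-8,"tz":15,"claw":2.0}]'
python3 - <<'E'
from h import *
p,d,T=snap("w2");levers(p,d,T);go(.4744,-.0700,.043,43.6)
print(np.round(r.get_state()["joint_positions"],2))
E
```

```text
t: 4.75
eef_pos: [0.4754, -0.07, 0.0762]
tcp_rot: [3.141, -0.001, 0.758]
wrist_force: [0.1, 0.2, 0.1]
width: 0.0201
finger_force: 0.0
a [ 0.4976 -0.0479] n 474 dir -136.2 turn deg 5.1 mean r 0.0275 max r 0.0418
b [ 0.6336 -0.0746] n 802 dir 109.9 turn deg -1.0 mean r 0.0277 max r 0.0413
c [ 0.5425 -0.179 ] n 512 dir -11.0 turn deg -0.1 mean r 0.0276 max r 0.0415
tx ty tz cm [-0.08 -0.07  3.32] rz -0.2
[-0.54  0.43  0.75  2.1  -0.43  0.76 -0.33]
```

View pics/w2.png

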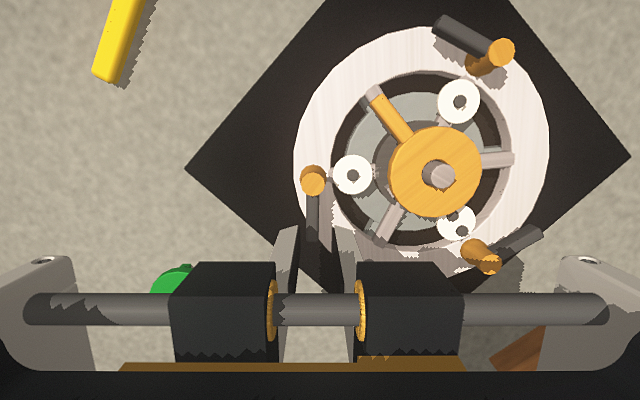

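The fingers at (290,250) and (345,250) straddle nut a's lever at (313,230). I'll lower onto it, narrow the gap, then swing.

```bash
python3 -m inch '[{"rx":0,"ry":0,"rz":0,"tx":-0.1,"ty":-0.1,"tz":1,"claw":2.0},{"rx":0,"ry":0,"rz":0,"tx":-0.1,"ty":-0.1,"tz":2,"claw":2.0},{"rx":0,"ry":0,"rz":0,"tx":-0.1,"ty":-0.1,"tz":3,"claw":2.0},{"rx":0,"ry":0,"rz":0,"tx":-0.1,"ty":-0.1,"tz":3.3,"claw":2.0},{"rx":0,"ry":0,"rz":0,"tx":-0.1,"ty":-0.1,"tz":3.3,"claw":1.2},{"rx":0,"ry":0,"rz":0,"tx":-0.1,"ty":-0.1,"tz":3.3,"claw":1.2},{"rx":0,"ry":0,"rz":0,"tx":-0.1,"ty":-0.1,"tz":3.3,"claw":1.2},{"rx":0,"ry":0,"rz":0,"tx":-0.1,"ty":-0.1,"tz":3.3,"claw":1.2}]' 10
```

```text
t: 5.8
eef_pos: [0.4736, -0.0698, 0.0426]
tcp_rot: [3.141, -0.0, 0.758]
wrist_force: [0.9, -1.2, 0.2]
width: 0.0116
finger_force: 0.0
```

```bash
python3 -m inch '[{"rx":0,"ry":0,"rz":10,"tx":0.05,"ty":-0.56,"tz":0,"claw":1.2},{"rx":0,"ry":0,"rz":20,"tx":0.2,"ty":-1.11,"tz":0,"claw":1.2},{"rx":0,"ry":0,"rz":30,"tx":0.43,"ty":-1.62,"tz":0,"claw":1.2},{"rx":0,"ry":0,"rz":40,"tx":0.76,"ty":-2.09,"tz":0,"claw":1.2},{"rx":0,"ry":0,"rz":50,"tx":1.16,"ty":-2.49,"tz":0,"claw":1.2},{"rx":0,"ry":0,"rz":60,"tx":1.62,"ty":-2.81,"tz":0,"claw":1.2},{"rx":0,"ry":0,"rz":70,"tx":2.14,"ty":-3.05,"tz":0,"claw":1.2},{"rx":0,"ry":0,"rz":80,"tx":2.69,"ty":-3.2,"tz":0,"claw":1.2}]'; python3 -c "
from h import *
print(np.round(r.get_state()['joint_positions'],2));t=np.radians(138.9-1);a=AX['a'];go(a[0]+.0325*np.cos(t),a[1]+.0325*np.sin(t),.043,138.9-181)"
```

```text
t: 6.8
eef_pos: [0.4704, -0.0281, 0.0424]
tcp_rot: [3.141, 0.001, -0.644]
wrist_force: [-4.3, -1.3, -0.8]
width: 0.0121
finger_force: 1.8
[-0.82  0.65  1.04  2.14 -0.79  0.82 -1.49]
tx ty tz cm [ 0.13 -0.34 -0.06] rz 5.2
```

```bash
python3 -m inch '[{"rx":0,"ry":0,"rz":6,"tx":0.13,"ty":-0.4,"tz":0,"claw":1.2},{"rx":0,"ry":0,"rz":6,"tx":0.13,"ty":-0.4,"tz":0,"claw":1.2},{"rx":0,"ry":0,"rz":6,"tx":0.13,"ty":-0.35,"tz":0,"claw":2.0},{"rx":0,"ry":0,"rz":6,"tx":0.13,"ty":-0.3,"tz":0,"claw":2.0},{"rx":0,"ry":0,"rz":6,"tx":0.13,"ty":-0.3,"tz":0,"claw":2.0},{"rx":0,"ry":0,"rz":6,"tx":0.13,"ty":-0.3,"tz":-2,"claw":2.0},{"rx":0,"ry":0,"rz":0,"tx":0.1,"ty":-0.3,"tz":-5,"claw":2.0},{"rx":0,"ry":0,"rz":-10,"tx":0.1,"ty":-0.3,"tz":-8,"claw":2.0}]'
python3 - <<'E'
from h import *
p,d,T=snap("w3");levers(p,d,T)
print(np.round(r.get_state()['joint_positions'],2))
t=np.radians(109.6);a=AX['b'];go(a[0]+.0325*np.cos(t),a[1]+.0325*np.sin(t),.043,109.6)
E
```

```text
t: 7.8
eef_pos: [0.4735, -0.0266, 0.1232]
tcp_rot: [3.141, -0.0, -0.459]
wrist_force: [-0.4, 0.0, 1.0]
width: 0.0199
finger_force: 0.0
a [ 0.4976 -0.0479] n 77 dir 143.0 turn deg 85.9 mean r 0.0271 max r 0.0406
b [ 0.6336 -0.0746] n 212 dir 114.6 turn deg -5.7 mean r 0.0275 max r 0.0416
c [ 0.5425 -0.179 ] n 84 dir -14.3 turn deg 3.2 mean r 0.0222 max r 0.032
[-0.94  0.5   1.17  2.08 -0.58  0.94 -1.47]
tx ty tz cm [14.01 -4.89  8.38] rz -135.4
```

```bash
python3 -m inch '[{"rx":0,"ry":0,"rz":-10,"tx":2,"ty":-0.6,"tz":-1,"claw":2.0},{"rx":0,"ry":0,"rz":-20,"tx":4,"ty":-1.2,"tz":-1,"claw":2.0},{"rx":0,"ry":0,"rz":-30,"tx":6,"ty":-1.8,"tz":-1,"claw":2.0},{"rx":0,"ry":0,"rz":-40,"tx":8,"ty":-2.4,"tz":-1,"claw":2.0},{"rx":0,"ry":0,"rz":-50,"tx":10,"ty":-3,"tz":-1,"claw":2.0},{"rx":0,"ry":0,"rz":-60,"tx":12,"ty":-4,"tz":-1,"claw":2.0},{"rx":0,"ry":0,"rz":-70,"tx":13,"ty":-4.5,"tz":-1,"claw":2.0},{"rx":0,"ry":0,"rz":-80,"tx":14,"ty":-4.9,"tz":-1,"claw":2.0}]'
python3 - <<'E'
from h import *
print(np.round(r.get_state()['joint_positions'],2))
t=np.radians(109.6);a=AX['b'];go(a[0]+.0325*np.cos(t),a[1]+.0325*np.sin(t),.043,109.6)
E
```

```text
t: 8.85
eef_pos: [0.6211, -0.0452, 0.1323]
tcp_rot: [-3.142, -0.0, 0.938]
wrist_force: [0.1, -0.1, 0.1]
width: 0.02
finger_force: 0.0
[-0.48  0.58  0.7   1.7  -0.43  1.01 -0.26]
tx ty tz cm [0.19 0.05 8.93] rz -55.9
```

```bash
python3 -m inch '[{"rx":0,"ry":0,"rz":-10,"tx":0.1,"ty":0,"tz":1,"claw":2.0},{"rx":0,"ry":0,"rz":-20,"tx":0.1,"ty":0,"tz":2,"claw":2.0},{"rx":0,"ry":0,"rz":-30,"tx":0.2,"ty":0,"tz":3,"claw":2.0},{"rx":0,"ry":0,"rz":-40,"tx":0.2,"ty":0,"tz":4,"claw":2.0},{"rx":0,"ry":0,"rz":-50,"tx":0.2,"ty":0,"tz":5,"claw":2.0},{"rx":0,"ry":0,"rz":-56,"tx":0.2,"ty":0,"tz":5.5,"claw":2.0},{"rx":0,"ry":0,"rz":-56,"tx":0.2,"ty":0,"tz":5.5,"claw":2.0},{"rx":0,"ry":0,"rz":-56,"tx":0.2,"ty":0,"tz":5.5,"claw":2.0}]'
python3 - <<'E'
from h import *
p,d,T=snap("w4");levers(p,d,T)
print(np.round(r.get_state()['joint_positions'],2))
t=np.radians(109.6);a=AX['b'];go(a[0]+.0325*np.cos(t),a[1]+.0325*np.sin(t),.043,109.6)
E
```

```text
t: 9.85
eef_pos: [0.622, -0.0437, 0.0777]
tcp_rot: [3.141, 0.0, 1.907]
wrist_force: [-0.2, -0.8, 0.5]
width: 0.0197
finger_force: 0.0
a [ 0.4976 -0.0479] n 564 dir 139.1 turn deg 89.8 mean r 0.0282 max r 0.0408
b [ 0.6336 -0.0746] n 205 dir 108.2 turn deg 0.7 mean r 0.0276 max r 0.0416
c few 0
[-0.29  0.59  0.43  1.73 -0.31  0.88  0.6 ]
tx ty tz cm [-0.06  0.04  3.47] rz -0.3
```

View pics/w4.png

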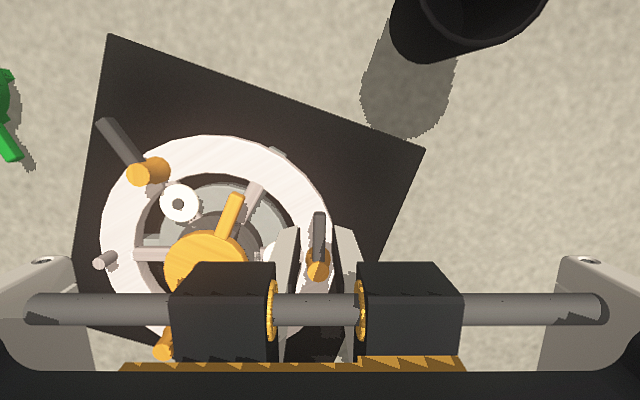

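Nut a is at 89.8°. Nut b's lever at (319,235) lies between the fingers, so I'll lower and close on it.

```bash
python3 -m inch '[{"rx":0,"ry":0,"rz":0,"tx":-0.1,"ty":0,"tz":1,"claw":2.0},{"rx":0,"ry":0,"rz":0,"tx":-0.1,"ty":0,"tz":2,"claw":2.0},{"rx":0,"ry":0,"rz":0,"tx":-0.1,"ty":0,"tz":3,"claw":2.0},{"rx":0,"ry":0,"rz":0,"tx":-0.1,"ty":0,"tz":3.4,"claw":2.0},{"rx":0,"ry":0,"rz":0,"tx":-0.1,"ty":0,"tz":3.4,"claw":1.2},{"rx":0,"ry":0,"rz":0,"tx":-0.1,"ty":0,"tz":3.4,"claw":1.2},{"rx":0,"ry":0,"rz":0,"tx":-0.1,"ty":0,"tz":3.4,"claw":1.2},{"rx":0,"ry":0,"rz":0,"tx":-0.1,"ty":0,"tz":3.4,"claw":1.2}]' 10
python3 -m inch '[{"rx":0,"ry":0,"rz":10,"tx":-0.05,"ty":0.56,"tz":0,"claw":1.2},{"rx":0,"ry":0,"rz":20,"tx":-0.2,"ty":1.11,"tz":0,"claw":1.2},{"rx":0,"ry":0,"rz":30,"tx":-0.43,"ty":1.62,"tz":0,"claw":1.2},{"rx":0,"ry":0,"rz":40,"tx":-0.76,"ty":2.09,"tz":0,"claw":1.2},{"rx":0,"ry":0,"rz":50,"tx":-1.16,"ty":2.49,"tz":0,"claw":1.2},{"rx":0,"ry":0,"rz":60,"tx":-1.62,"ty":2.81,"tz":0,"claw":1.2},{"rx":0,"ry":0,"rz":70,"tx":-2.14,"ty":3.05,"tz":0,"claw":1.2},{"rx":0,"ry":0,"rz":80,"tx":-2.69,"ty":3.2,"tz":0,"claw":1.2}]'; python3 -c "
from h import *
print(np.round(r.get_state()['joint_positions'],2));t=np.radians(18.9-2);a=AX['b'];go(a[0]+.0325*np.cos(t),a[1]+.0325*np.sin(t),.043,16.9)"
```

```text
t: 10.9
eef_pos: [0.6226, -0.0443, 0.0438]
tcp_rot: [3.141, 0.0, 1.91]
wrist_force: [2.9, 1.3, -0.9]
width: 0.0121
finger_force: 1.7
t: 11.9
eef_pos: [0.6609, -0.0588, 0.0435]
tcp_rot: [-3.14, 0.001, 0.508]
wrist_force: [-4.0, 1.9, 1.0]
width: 0.012
finger_force: 1.7
[-0.45  0.79  0.74  1.64 -0.63  0.96 -0.55]
tx ty tz cm [0.02 0.74 0.05] rz 12.2
```

```bash
python3 -m inch '[{"rx":0,"ry":0,"rz":6,"tx":0,"ty":0.35,"tz":0,"claw":1.2},{"rx":0,"ry":0,"rz":11,"tx":0,"ty":0.7,"tz":0,"claw":1.2},{"rx":0,"ry":0,"rz":11,"tx":0,"ty":0.7,"tz":0,"claw":1.2},{"rx":0,"ry":0,"rz":11,"tx":0,"ty":0.6,"tz":0,"claw":2.0},{"rx":0,"ry":0,"rz":11,"tx":0,"ty":0.6,"tz":0,"claw":2.0},{"rx":0,"ry":0,"rz":11,"tx":0,"ty":0.6,"tz":-2,"claw":2.0},{"rx":0,"ry":0,"rz":5,"tx":0,"ty":0.6,"tz":-6,"claw":2.0},{"rx":0,"ry":0,"rz":-5,"tx":-1,"ty":0.6,"tz":-10,"claw":2.0}]'
python3 - <<'E'
from h import *
p,d,T=snap("w5");levers(p,d,T)
t=np.radians(-11);a=AX['c'];go(a[0]+.0325*np.cos(t),a[1]+.0325*np.sin(t),.14,79)
E
```

```text
t: 12.9
eef_pos: [0.6559, -0.0694, 0.1458]
tcp_rot: [3.14, -0.0, 0.606]
wrist_force: [0.1, -0.7, -0.9]
width: 0.0201
finger_force: 0.0
a few 0
b [ 0.6336 -0.0746] n 121 dir 14.6 turn deg 94.3 mean r 0.0312 max r 0.0421
c few 0
tx ty tz cm [-13.29   4.52   1.11] rz -43.8
```

```bash
python3 -m inch '[{"rx":0,"ry":0,"rz":-10,"tx":-2,"ty":0.6,"tz":0,"claw":2.0},{"rx":0,"ry":0,"rz":-20,"tx":-4,"ty":1.2,"tz":0,"claw":2.0},{"rx":0,"ry":0,"rz":-30,"tx":-6,"ty":1.8,"tz":0,"claw":2.0},{"rx":0,"ry":0,"rz":-40,"tx":-8,"ty":2.6,"tz":0,"claw":2.0},{"rx":0,"ry":0,"rz":-50,"tx":-10,"ty":3.3,"tz":0,"claw":2.0},{"rx":0,"ry":0,"rz":-60,"tx":-11.5,"ty":4,"tz":0,"claw":2.0},{"rx":0,"ry":0,"rz":-70,"tx":-12.5,"ty":4.3,"tz":0,"claw":2.0},{"rx":0,"ry":0,"rz":-80,"tx":-13.3,"ty":4.5,"tz":0,"claw":2.0}]'
python3 - <<'E'
from h import *
print(np.round(r.get_state()['joint_positions'],2))
t=np.radians(-11);a=AX['c'];go(a[0]+.0325*np.cos(t),a[1]+.0325*np.sin(t),.043,169)
E
```

```text
t: 13.95
eef_pos: [0.5712, -0.1827, 0.1448]
tcp_rot: [3.141, 0.001, 2.001]
wrist_force: [-0.1, 1.3, -0.3]
width: 0.0199
finger_force: 0.0
[-0.13  0.48  0.51  1.75 -0.27  0.98  0.92]
tx ty tz cm [-0.35  0.18 10.18] rz -54.3
```

```bash
python3 -m inch '[{"rx":0,"ry":0,"rz":-10,"tx":-0.3,"ty":0.2,"tz":1,"claw":2.0},{"rx":0,"ry":0,"rz":-20,"tx":-0.35,"ty":0.2,"tz":2,"claw":2.0},{"rx":0,"ry":0,"rz":-30,"tx":-0.35,"ty":0.2,"tz":3,"claw":2.0},{"rx":0,"ry":0,"rz":-40,"tx":-0.35,"ty":0.2,"tz":4,"claw":2.0},{"rx":0,"ry":0,"rz":-50,"tx":-0.35,"ty":0.2,"tz":5,"claw":2.0},{"rx":0,"ry":0,"rz":-54,"tx":-0.35,"ty":0.2,"tz":6,"claw":2.0},{"rx":0,"ry":0,"rz":-54,"tx":-0.35,"ty":0.2,"tz":6.7,"claw":2.0},{"rx":0,"ry":0,"rz":-54,"tx":-0.35,"ty":0.2,"tz":6.7,"claw":2.0}]'
python3 - <<'E'
from h import *
p,d,T=snap("w6");levers(p,d,T)
print(np.round(r.get_state()['joint_positions'],2))
t=np.radians(-11);a=AX['c'];go(a[0]+.0325*np.cos(t),a[1]+.0325*np.sin(t),.043,169)
E
```

```text
t: 14.95
eef_pos: [0.5745, -0.1843, 0.0767]
tcp_rot: [-3.141, -0.0, 2.937]
wrist_force: [0.7, -0.6, 0.5]
width: 0.0199
finger_force: 0.0
a [ 0.4976 -0.0479] n 771 dir 143.7 turn deg 85.2 mean r 0.0272 max r 0.0412
b few 15
c [ 0.5425 -0.179 ] n 482 dir -14.2 turn deg 3.1 mean r 0.0271 max r 0.0415
[ 0.06  0.54  0.26  1.78 -0.18  0.85  1.77]
tx ty tz cm [ 0.02 -0.1   3.4 ] rz -0.7
```

View pics/w6.png

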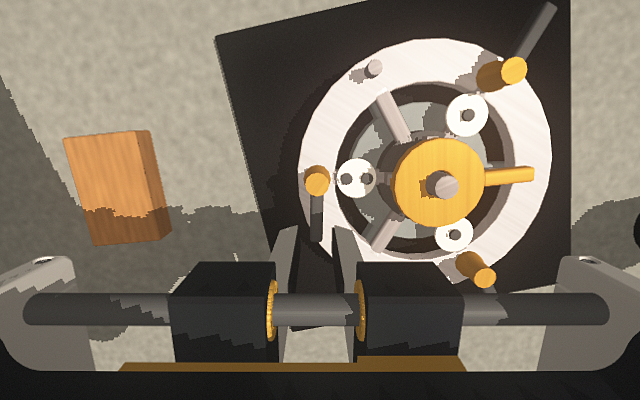

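Badge c clearly shows two rivets at (346,179) and (366,179), and lever c at (317,215) lies between the fingers. I'll lower, close and swing twice.

```bash
python3 -m inch '[{"rx":0,"ry":0,"rz":0,"tx":0,"ty":-0.1,"tz":1,"claw":2.0},{"rx":0,"ry":0,"rz":0,"tx":0,"ty":-0.1,"tz":2,"claw":2.0},{"rx":0,"ry":0,"rz":0,"tx":0,"ty":-0.1,"tz":3,"claw":2.0},{"rx":0,"ry":0,"rz":0,"tx":0,"ty":-0.1,"tz":3.4,"claw":2.0},{"rx":0,"ry":0,"rz":0,"tx":0,"ty":-0.1,"tz":3.4,"claw":1.2},{"rx":0,"ry":0,"rz":0,"tx":0,"ty":-0.1,"tz":3.4,"claw":1.2},{"rx":0,"ry":0,"rz":0,"tx":0,"ty":-0.1,"tz":3.4,"claw":1.2},{"rx":0,"ry":0,"rz":0,"tx":0,"ty":-0.1,"tz":3.4,"claw":1.2}]' 10
python3 -m inch '[{"rx":0,"ry":0,"rz":10,"tx":0.05,"ty":-0.56,"tz":0,"claw":1.2},{"rx":0,"ry":0,"rz":20,"tx":0.2,"ty":-1.11,"tz":0,"claw":1.2},{"rx":0,"ry":0,"rz":30,"tx":0.43,"ty":-1.62,"tz":0,"claw":1.2},{"rx":0,"ry":0,"rz":40,"tx":0.76,"ty":-2.09,"tz":0,"claw":1.2},{"rx":0,"ry":0,"rz":50,"tx":1.16,"ty":-2.49,"tz":0,"claw":1.2},{"rx":0,"ry":0,"rz":60,"tx":1.62,"ty":-2.81,"tz":0,"claw":1.2},{"rx":0,"ry":0,"rz":70,"tx":2.14,"ty":-3.05,"tz":0,"claw":1.2},{"rx":0,"ry":0,"rz":80,"tx":2.69,"ty":-3.2,"tz":0,"claw":1.2}]'; python3 -c "
from h import *
print(np.round(r.get_state()['joint_positions'],2));t=np.radians(-11-80);a=AX['c'];go(a[0]+.0325*np.cos(t),a[1]+.0325*np.sin(t),.043,89)"
```

```text
t: 16.0
eef_pos: [0.5746, -0.185, 0.0427]
tcp_rot: [-3.142, 0.0, 2.94]
wrist_force: [0.0, 0.1, 0.3]
width: 0.0124
finger_force: 0.0
t: 17.0
eef_pos: [0.5421, -0.2104, 0.0427]
tcp_rot: [3.141, -0.0, 1.538]
wrist_force: [3.1, 2.1, -1.4]
width: 0.0123
finger_force: 1.5
[-0.14  0.62  0.6   1.86 -0.47  0.8   0.68]
tx ty tz cm [-0.11 -0.02 -0.03] rz -0.9
```

```bash
python3 -m inch '[{"rx":0,"ry":0,"rz":10,"tx":0.05,"ty":-0.56,"tz":0,"claw":1.2},{"rx":0,"ry":0,"rz":20,"tx":0.15,"ty":-1.11,"tz":0,"claw":1.2},{"rx":0,"ry":0,"rz":30,"tx":0.35,"ty":-1.62,"tz":0,"claw":1.2},{"rx":0,"ry":0,"rz":40,"tx":0.7,"ty":-2.09,"tz":0,"claw":1.2},{"rx":0,"ry":0,"rz":50,"tx":1.1,"ty":-2.49,"tz":0,"claw":1.2},{"rx":0,"ry":0,"rz":60,"tx":1.55,"ty":-2.81,"tz":0,"claw":1.2},{"rx":0,"ry":0,"rz":70,"tx":2.05,"ty":-3.05,"tz":0,"claw":1.2},{"rx":0,"ry":0,"rz":80,"tx":2.6,"ty":-3.2,"tz":0,"claw":1.2}]'; python3 -c "
from h import *
print(np.round(r.get_state()['joint_positions'],2));t=np.radians(-191-2);a=AX['c'];go(a[0]+.0325*np.cos(t),a[1]+.0325*np.sin(t),.043,-13)"
```

```text
t: 18.0
eef_pos: [0.5101, -0.1847, 0.0428]
tcp_rot: [3.14, -0.0, 0.141]
wrist_force: [-3.5, -4.6, 0.9]
width: 0.0122
finger_force: 2.1
[-0.42  0.71  0.95  1.97 -0.76  0.87 -0.49]
tx ty tz cm [ 0.25 -1.28 -0.03] rz 21.1
```

```bash
python3 -m inch '[{"rx":0,"ry":0,"rz":8,"tx":0.05,"ty":-0.45,"tz":0,"claw":1.2},{"rx":0,"ry":0,"rz":15,"tx":0.15,"ty":-0.9,"tz":0,"claw":1.2},{"rx":0,"ry":0,"rz":21,"tx":0.25,"ty":-1.3,"tz":0,"claw":1.2},{"rx":0,"ry":0,"rz":21,"tx":0.25,"ty":-1.3,"tz":0,"claw":1.2},{"rx":0,"ry":0,"rz":21,"tx":0.25,"ty":-1.2,"tz":0,"claw":2.0},{"rx":0,"ry":0,"rz":21,"tx":0.25,"ty":-1.2,"tz":0,"claw":2.0},{"rx":0,"ry":0,"rz":21,"tx":0.25,"ty":-1.2,"tz":-2,"claw":2.0},{"rx":0,"ry":0,"rz":15,"tx":0.25,"ty":-1.2,"tz":-7,"claw":2.0}]'
python3 - <<'E'
from h import *
print(np.round(r.get_state()['joint_positions'],2))
go(.5579,-.07,.26,80)
E
```

```text
t: 19.0
eef_pos: [0.5102, -0.1718, 0.1132]
tcp_rot: [3.141, 0.003, -0.113]
wrist_force: [-0.4, 0.4, 1.1]
width: 0.0198
finger_force: 0.0
[-0.56  0.65  1.12  1.94 -0.7   1.01 -0.8 ]
tx ty tz cm [  3.55 -10.65 -14.69] rz -86.5
```

```bash
python3 -m inch '[{"rx":0,"ry":0,"rz":10,"tx":0.2,"ty":-1.2,"tz":-3,"claw":2.0},{"rx":0,"ry":0,"rz":0,"tx":0.5,"ty":-3,"tz":-6,"claw":2.0},{"rx":0,"ry":0,"rz":-10,"tx":1,"ty":-5,"tz":-9,"claw":2.0},{"rx":0,"ry":0,"rz":-20,"tx":2,"ty":-7,"tz":-12,"claw":2.0},{"rx":0,"ry":0,"rz":-30,"tx":3,"ty":-9,"tz":-14.5,"claw":2.0},{"rx":0,"ry":0,"rz":-40,"tx":3.5,"ty":-10.6,"tz":-14.7,"claw":2.0},{"rx":0,"ry":0,"rz":-50,"tx":3.5,"ty":-10.6,"tz":-14.7,"claw":2.0},{"rx":0,"ry":0,"rz":-60,"tx":3.5,"ty":-10.6,"tz":-14.7,"claw":2.0}]'; python3 -m inch '[{"rx":0,"ry":0,"rz":-10,"tx":0,"ty":0,"tz":0,"claw":2.0},{"rx":0,"ry":0,"rz":-20,"tx":0,"ty":0,"tz":0,"claw":2.0},{"rx":0,"ry":0,"rz":-30,"tx":0,"ty":0,"tz":0,"claw":2.0},{"rx":0,"ry":0,"rz":-30,"tx":0,"ty":0,"tz":0,"claw":2.0},{"rx":0,"ry":0,"rz":-30,"tx":0,"ty":0,"tz":0,"claw":2.0},{"rx":0,"ry":0,"rz":-30,"tx":0,"ty":0,"tz":0,"claw":2.0},{"rx":0,"ry":0,"rz":-30,"tx":0,"ty":0,"tz":0,"claw":2.0},{"rx":0,"ry":0,"rz":-30,"tx":0,"ty":0,"tz":0,"claw":2.0}]'
cat >> h.py <<'E'
def collar(p,d,T):
    W=world(d,T);hsv=cv2.cvtColor(p,cv2.COLOR_RGB2HSV);D=W[...,:2]-c0;rr=np.hypot(D[...,0],D[...,1])
    y=(d>0)&(hsv[...,0]>8)&(hsv[...,0]<28)&(hsv[...,1]>110)&(W[...,2]<.08)
    m=y&(rr>.036)&(rr<.063);q=D[m].mean(0)
    print("arm dir",np.degrees(np.arctan2(q[1],q[0])).round(1),m.sum(),"max r",rr[m].max().round(4),"ring z",np.median(W[...,2][y&(rr<.03)&(rr>.012)]).round(4))
E
python3 - <<'E'
from h import *
p,d,T=snap("w7");levers(p,d,T);collar(p,d,T)
t=np.radians(84);go(c0[0]+.05*np.cos(t),c0[1]+.05*np.sin(t),.05,84)
E
```

```text
t: 20.0
eef_pos: [0.5578, -0.071, 0.2608]
tcp_rot: [3.141, -0.0, 0.938]
wrist_force: [-1.1, -0.1, -0.2]
width: 0.0198
finger_force: 0.0
t: 21.0
eef_pos: [0.558, -0.0705, 0.2594]
tcp_rot: [-3.141, 0.0, 1.456]
wrist_force: [-0.3, 0.3, 1.0]
width: 0.0197
finger_force: 0.0
a [ 0.4976 -0.0479] n 157 dir 140.8 turn deg 88.1 mean r 0.0277 max r 0.0418
b [ 0.6336 -0.0746] n 154 dir 16.8 turn deg 92.1 mean r 0.0274 max r 0.0412
c [ 0.5425 -0.179 ] n 25 dir 169.3 turn deg 179.6 mean r 0.0168 max r 0.02
arm dir 82.9 187 max r 0.0619 ring z 0.0649
tx ty tz cm [ 2.03  0.28 20.94] rz -0.6
```

View pics/w7.png

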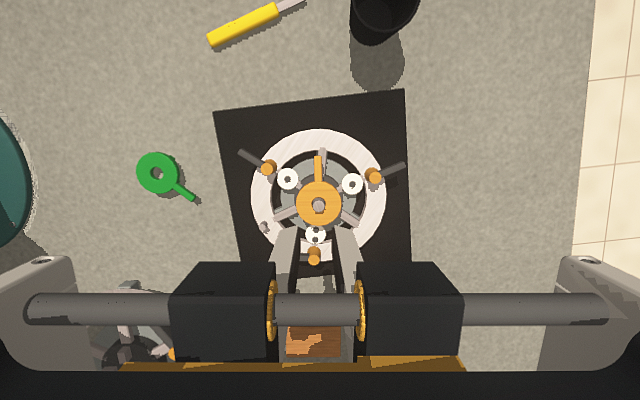

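All three nuts read right: a 88°, b 92°, c 180°. The collar arm points along 83° at (318,170). Next I straddle it at 50 mm radius.

```bash
python3 -m inch '[{"rx":0,"ry":0,"rz":0,"tx":1,"ty":0.2,"tz":4,"claw":2.0},{"rx":0,"ry":0,"rz":0,"tx":2,"ty":0.35,"tz":8,"claw":2.0},{"rx":0,"ry":0,"rz":0,"tx":2,"ty":0.35,"tz":12,"claw":2.0},{"rx":0,"ry":0,"rz":0,"tx":2,"ty":0.35,"tz":16,"claw":2.0},{"rx":0,"ry":0,"rz":0,"tx":2,"ty":0.35,"tz":18,"claw":2.0},{"rx":0,"ry":0,"rz":0,"tx":2,"ty":0.35,"tz":19.5,"claw":2.0},{"rx":0,"ry":0,"rz":0,"tx":2,"ty":0.35,"tz":20.9,"claw":2.0},{"rx":0,"ry":0,"rz":0,"tx":2,"ty":0.35,"tz":20.9,"claw":1.8}]'; python3 -c "
from h import *
t=np.radians(83);go(c0[0]+.05*np.cos(t),c0[1]+.05*np.sin(t),.05,83)"
```

```text
t: 22.05
eef_pos: [0.5637, -0.051, 0.0502]
tcp_rot: [-3.141, 0.0, 1.456]
wrist_force: [-0.1, 0.7, 0.8]
width: 0.0182
finger_force: 0.0
tx ty tz cm [0.02 0.03 0.02] rz 0.4
```

```bash
python3 -m inch '[{"rx":0,"ry":0,"rz":-7,"tx":-0.04,"ty":-0.61,"tz":0,"claw":1.8},{"rx":0,"ry":0,"rz":-14,"tx":-0.15,"ty":-1.21,"tz":0,"claw":1.8},{"rx":0,"ry":0,"rz":-21,"tx":-0.33,"ty":-1.79,"tz":0,"claw":1.8},{"rx":0,"ry":0,"rz":-28,"tx":-0.59,"ty":-2.35,"tz":0,"claw":1.8},{"rx":0,"ry":0,"rz":-35,"tx":-0.9,"ty":-2.87,"tz":0,"claw":1.8},{"rx":0,"ry":0,"rz":-42,"tx":-1.28,"ty":-3.35,"tz":0,"claw":1.8},{"rx":0,"ry":0,"rz":-42,"tx":-1.28,"ty":-3.35,"tz":0,"claw":1.8},{"rx":0,"ry":0,"rz":-40,"tx":-1.17,"ty":-3.2,"tz":0,"claw":2.0}]'
python3 - <<'E'
from h import *
p,d,T=snap("w8");collar(p,d,T);levers(p,d,T)
E
```

```text
t: 23.05
eef_pos: [0.5312, -0.059, 0.051]
tcp_rot: [3.141, 0.0, 2.149]
wrist_force: [-0.0, 0.7, -0.4]
width: 0.0198
finger_force: 0.0
arm dir 123.8 667 max r 0.0619 ring z 0.0559
a [ 0.4976 -0.0479] n 336 dir 139.4 turn deg 89.5 mean r 0.0222 max r 0.0437
b [ 0.6336 -0.0746] n 369 dir 17.6 turn deg 91.3 mean r 0.0293 max r 0.041
c few 0
```

The ring top has dropped from 64.9 to 55.9 mm, so the collar is home. I'll lift clear and take a last check.

```bash
python3 -m inch '[{"rx":0,"ry":0,"rz":0,"tx":0,"ty":0,"tz":-1,"claw":2.0},{"rx":0,"ry":0,"rz":0,"tx":0,"ty":0,"tz":-3,"claw":2.0},{"rx":0,"ry":0,"rz":0,"tx":0,"ty":0,"tz":-6,"claw":2.0},{"rx":0,"ry":0,"rz":0,"tx":0,"ty":0,"tz":-10,"claw":2.0},{"rx":0,"ry":0,"rz":0,"tx":0,"ty":0,"tz":-14,"claw":2.0},{"rx":0,"ry":0,"rz":0,"tx":0,"ty":0,"tz":-18,"claw":2.0},{"rx":0,"ry":0,"rz":0,"tx":0,"ty":0,"tz":-18,"claw":2.0},{"rx":0,"ry":0,"rz":0,"tx":0,"ty":0,"tz":-18,"claw":2.0}]'
python3 - <<'E'
from h import *
p,d,T=snap("w9");collar(p,d,T);levers(p,d,T)
E
```

```text
t: 24.1
eef_pos: [0.5304, -0.0588, 0.2303]
tcp_rot: [-3.141, -0.0, 2.154]
wrist_force: [-0.3, 0.5, 0.1]
width: 0.0197
finger_force: 0.0
arm dir 124.8 188 max r 0.0616 ring z 0.0558
a [ 0.4976 -0.0479] n 145 dir 142.8 turn deg 86.1 mean r 0.0283 max r 0.0416
b [ 0.6336 -0.0746] n 139 dir 16.4 turn deg 92.5 mean r 0.0273 max r 0.0413
c [ 0.5425 -0.179 ] n 150 dir 170.0 turn deg 178.9 mean r 0.028 max r 0.042
```

View pics/w9.png

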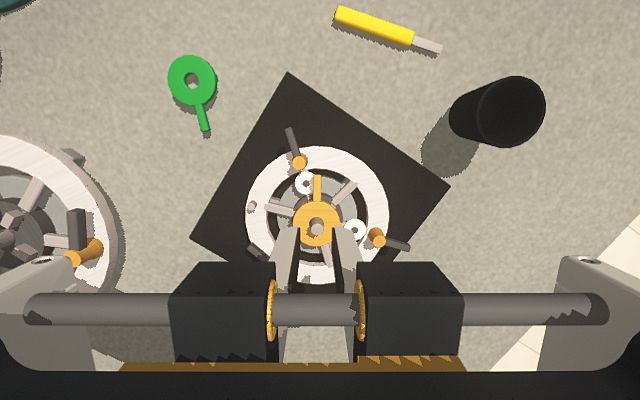

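The last view shows the collar home at (317,225), with levers a (292,140) and b (397,245) pointing outwards and c (258,253) along the rim. The cutter and cup look undisturbed.

```bash
python3 -c "
from cell import r
print(r.finish_job())"
```

```text
the job is handed in; nothing more can be done
None
```

Job handed in at about 24 s, with no verdict returned: in order, nut a turned to about 86°, b to about 92° and c to about 179°, then the collar dropped 9 mm to home, with nothing else on the bench touched.

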